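# Lay the straightedge on the split edge of the mould plate

### The job

The split edge of the half-round mould plate is to be checked for straightness. Pick up the longer of the two straightedges by its grip rib and lay it flat on the bench, one of its long sides flush against the plate's straight edge and centred along it, then let go. Set it down, do not drop it, and leave the shorter straightedge where it lies.

Things in the scene. Friction and masses are not known exactly. Their poses are not given: they have to be found in the camera images.
- long_straightedge_center (a point): Longer straightedge (sizes in mm): steel bar 190 long, 40 wide, 8 thick, left or right of the plate; in the middle of its top an upright aluminium grip rib 60 long (along the bar), 14 wide, 32 high (40 over all). 0.4 to 0.75 kg. Both long sides are alike. The point is its centre: mid-length, mid-width, 20 above the underside. x along the bar, y across (pinch the rib across y), z up.
- short_straightedge_center (a point): Shorter straightedge, a bystander of the same make on the other side of the plate (mm): bar 110 long, 40 wide, 8 thick, same rib 60 x 14 x 32. The point is its centre, 20 above its underside; x along the bar, z up.
- half_plate: Half-round (D-shaped) steel mould plate with dark radial grooves, fixed on the bench (mm): radius 110, 12 thick, its one straight edge, 220 long, roughly facing the robot. Origin: middle of the straight edge, at bench height. y along the edge, x square from it into the plate (away from the robot), z up. A straightedge lying flush has its centre line 20 off the edge, on the -x side.
Not all that is in view belongs to the job. What is shaped like the part that bears long_straightedge_center but orange or purple is not meant.

How it is judged:
By the outcome, as a careful person would: the job done as asked, in the order asked, and still so for the second after the job is handed in, with the robot touching nothing.
It also fails if it takes over 32 s, if anything falls off the work surface, if the arm or the gripper's body presses on something with over 40 N, if the wrist force passes 120 N, or if a joint passes its speed limit or range.

### The arm

A 6-joint arm with a two-finger parallel gripper is mounted at the origin on the work surface. World frame = base frame: x ahead of the robot, y to its left, z up, the work surface at z = 0. Lengths are in m, angles in rad, forces in N, time in s.
With the tool pointing down it reaches from about 0.25 to 0.775 m from the base axis. Payload 4 kg.
Tool frame: the origin (TCP) lies midway between the tips of the shut fingers; the grasp point (between the pads) lies 19 mm behind it; z points along the fingers, y is the direction in which the jaws open and shut (so a half turn about z gives the same grasp; the last joint's range is limited). The gripper opens to 94 mm and grips with 3 to 60 N. Pads are 16 mm wide; open, the fingers measure 119 mm over their backs; the gripper's body (75 mm by 177 mm) begins 78 mm behind the grasp point.
Start: joints at [-1.431, 0.087, 1.371, -0, 1.684, -0.103], TCP at [0.132, -0.534, 0.206] pointing down, gripper open.
Joint ranges: [-3.1, 3.1], [-0.76, 2.03], [0.27, 2.55], [-1.08, 4.22], [0.17, 2.65], [-2.57, 2.57]. Speed limits (rad/s): [2.79, 2.79, 3.14, 3.14, 3.14, 3.14].

### API

Orientations are given as [roll, pitch, yaw] about the fixed x, y, z axes, in that order (R = Rz(yaw) Ry(pitch) Rx(roll)).
In Python, from bench import robot gives the robot as it stands.
- The arm moves only by the tool drive_tool, never from a script. Its argument "series" is a list that holds one entry, the list of rows, each a list of 7 numbers: the turn, a rotation vector about the tool's x, y, z in rad, then the shift along the tool's x, y, z in cm, then the opening in per cent of the stroke, from 0 (shut) to 100 (fully open). In form: [[[rx, ry, rz, tx, ty, tz, fingers], ...]]. A call has 1 to 20 rows; each row is the pose to reach, as a shift and turn from the pose measured when the call began, along the tool's axes at that moment; what a row does not reach only later rows make up. A row lasts 1/10 s, in which the tool goes at most 50 mm and 8.59 degrees, less where a joint would pass 70% of its speed; a pose out of reach is approached as far as the arm can. A call with a gripper value outside its range is refused whole. The fingers move at their own pace and stop on an object; the grip force is fixed at half the most. Time passes only in rows, so rows that repeat a pose let the fingers close. It gives the time, the measured TCP pose, the force and the opening at its end, in the units of the state.
- robot.get_obs(): the state, without advancing time (a new reading comes with each control period).
- robot.snapshot(name): name is "side" or "top" or "wrist"; returns a dict with "img" (384x512x3 uint8, blue, green, red), "depth" (384x512 float32, m along the optical axis (not along the pixel's ray), 0 where there is no reading), "vertical_fov" (degrees; the focal length in pixels is half the picture's height over the tangent of half this angle, whatever the lens; pixels are square), "cx", "cy" (the principal point, pixels), "dist_coeffs" ([k1, k2, p1, p2, k3] as OpenCV has them; the pictures are not rectified), "rvec" (rotation vector, rad) and "tvec" (3), from world to camera coordinates, as OpenCV has them. Camera axes: x right, y down, z forward; pixel columns grow to the right and rows downward; lengths in m; the calibration is good to about 2 mm. A picture is of the moment at which its call begins.
- robot.close_job(): hands the job in, once; it reports no verdict.
The state is a dict: "time": time; "joint_positions": joint angles; "qvel": joint speeds; "joint_torque": joint torques, N m; "tool_pos": TCP position; "ee_rot": TCP orientation; "wrist_force": force on the tool from outside, world axes, zero at the start; "wrist_torque": the same for the moment, N m; "width": finger opening in m.
Only numpy, scipy, OpenCV 4.12 (cv2) and the standard library are available. Lean on these libraries where they do the work, as an engineer would, in place of code of your own. Each camera call takes 0.05 s, during which the arm holds its last target.

## Working session

There is one attempt and no reset: what is moved stays moved. The work goes in short steps, Python scripts to look and compute and a tool call to move; the robot and the scene stay as the last step left them, time stands still between calls to the robot, and variables do not carry over. Pictures are saved under pics/ and viewed, and the job is handed in when it is done.

Besides the shell and the picture viewer there is one more tool, called after "Request:" by a JSON object that holds its "method" and its "body", one argument or row to a line. drive_tool: Moves the arm, as the interface text tells. Its arguments: {"type":"object","properties":{"series":{"type":"array","items":{"type":"array","items":{"type":"array","items":{"type":"number"}}}}},"required":["series"]}

```bash
mkdir -p pics; ls; cat > h.py <<'E'
import numpy as np, cv2, pickle
from bench import robot
def snap(n,tag):
    s=robot.snapshot(n); cv2.imwrite(f'pics/{tag}.png',s['img']); pickle.dump(s,open(f'{tag}.pkl','wb')); return s
def K(s):
    h=s['img'].shape[0]; f=h/2/np.tan(np.radians(s['vertical_fov'])/2)
    return np.array([[f,0,s['cx']],[0,f,s['cy']],[0,0,1]])
def ray(s,px,z):
    p=cv2.undistortPoints(np.array(px,float).reshape(-1,1,2),K(s),np.array(s['dist_coeffs'])).reshape(-1,2)
    R=cv2.Rodrigues(np.array(s['rvec'],float))[0]; t=np.array(s['tvec'],float).ravel()
    C=-R.T@t; d=np.c_[p,np.ones(len(p))]@R
    return C+d*((z-C[2])/d[:,2])[:,None]
def proj(s,P):
    return cv2.projectPoints(np.array(P,float).reshape(-1,1,3),np.array(s['rvec'],float),np.array(s['tvec'],float),K(s),np.array(s['dist_coeffs']))[0].reshape(-1,2)
E
python3 - <<'E'
from h import *
for n in ('top','side','wrist'):
    s=snap(n,n+'0'); print(n,s['vertical_fov'],s['dist_coeffs'],s['rvec'],s['tvec'])
print(robot.get_obs())
E
```

```text
pics
top 48.95456928841628 [-0.00258477  0.          0.          0.          0.        ] [ 2.17402185 -2.1641551   0.11710717] [-0.0694406   0.43650514  1.29322452]
side 46.48128775064512 [-0.12978587  0.          0.          0.          0.        ] [ 0.38500595 -2.59500793  1.4881311 ] [0.42756967 0.15993356 1.12881549]
wrist 59.04599123664571 [-0.00977972  0.          0.          0.          0.        ] [-2.31338541  1.81011939  0.23076207] [-0.54944284 -0.02588605  0.39038486]
{'time': 0.15, 'joint_positions': array([-1.43110233e+00,  8.78208214e-02,  1.37188430e+00, -3.22039542e-06,
        1.68360831e+00, -1.03114018e-01]), 'qvel': array([-2.61264594e-04, -4.10322941e-03, -4.67736486e-03,  7.06943617e-05,
        1.63783962e-04,  5.44101480e-04]), 'joint_torque': array([ 1.88264290e-03, -3.40643549e+01, -3.02792859e+01,  7.19184824e-02,
        3.05408507e-02, -1.12340483e-04]), 'tool_pos': array([ 0.13216459, -0.53345445,  0.20456517]), 'ee_rot': array([-3.13988069e+00, -1.73937700e-04,  2.42807510e-01]), 'wrist_force': array([-0.06329325, -0.17717466,  0.25369152]), 'wrist_torque': array([ 0.04017678, -0.00610179, -0.01220428]), 'width': 0.09339673719382278}
```

View pics/top0.png

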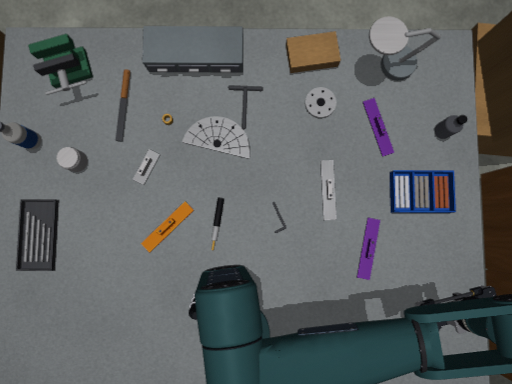

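View pics/side0.png

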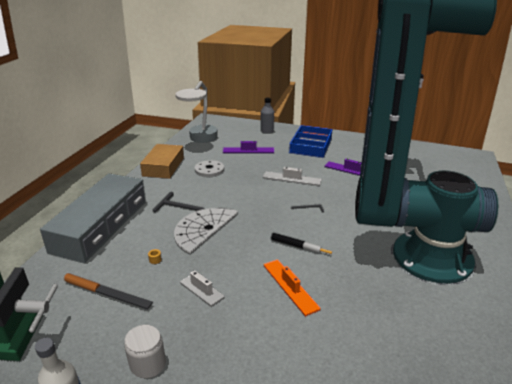

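View pics/wrist0.png

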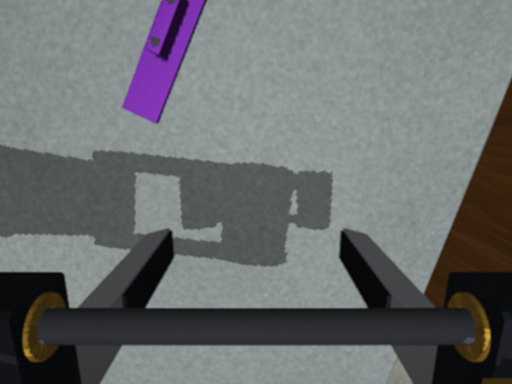

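The grey bars are at top-view (328,190), about 60 px long, and (146,167), about 35 px long. The orange bar at (167,227) and the purple ones at (378,127) and (369,248) are excluded by colour. The longer grey bar at (328,190) fits the description. The half-plate is at (217,140). I'll confirm this in a crop and measure.

```bash
python3 - <<'E'
from h import *
s=pickle.load(open('top0.pkl','rb')); im=s['img']
c=cv2.resize(im[100:230,120:360],None,fx=3.3,fy=3.3,interpolation=cv2.INTER_CUBIC); cv2.imwrite('pics/crop0.png',c)
g=cv2.cvtColor(im,cv2.COLOR_BGR2GRAY)
for nm,(x0,y0,x1,y1),z in (('long',(310,150,346,230),.008),('short',(125,140,168,190),.008),('plate',(172,108,258,166),.012)):
    m=np.zeros_like(g); m[y0:y1,x0:x1]=(g[y0:y1,x0:x1]>150)*255
    m=cv2.morphologyEx(m,cv2.MORPH_CLOSE,np.ones((5,5)))
    cs,_=cv2.findContours(m,cv2.RETR_EXTERNAL,cv2.CHAIN_APPROX_NONE); k=max(cs,key=cv2.contourArea)
    P=ray(s,k.reshape(-1,2),z)[:,:2]
    r=cv2.minAreaRect((P*1000).astype(np.float32)); print(nm,r,cv2.boxPoints(r).round(0).tolist(), np.percentile(g[y0:y1,x0:x1],[5,50,90]))
E
```

```text
long ((443.69818115234375, -289.3740234375), (187.38900756835938, 35.62436294555664), 2.2534027099609375) [[349.0, -275.0], [351.0, -311.0], [538.0, -303.0], [537.0, -268.0]] [114. 121. 159.]
short ((514.5650024414062, 289.25262451171875), (35.14017105102539, 104.8809585571289), 63.664371490478516) [[460.0, 297.0], [554.0, 250.0], [569.0, 282.0], [475.0, 328.0]] [109. 120. 151.]
plate ((620.7264404296875, 56.28556823730469), (214.3065948486328, 107.03130340576172), 76.06680297851562) [[543.0, -35.0], [647.0, -61.0], [698.0, 147.0], [595.0, 173.0]] [ 95. 120. 157.]
```

View pics/crop0.png

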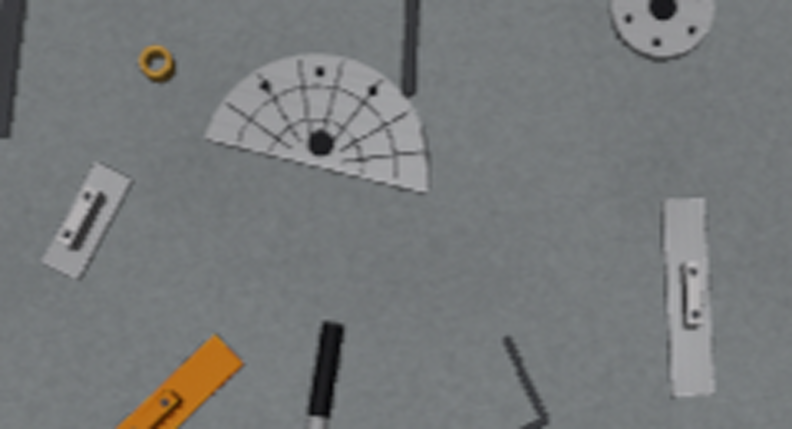

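The crop confirms it: the plain grey bar at the right, full-image (328,190), measures about 187×36 mm, so it is the longer one. The short one, at (146,167), measures about 105×35 mm. Next I move above the long bar for a closer look.

Request:
{"method": "drive_tool", "body": {
  "series": [
    [[0,0,0.05,9,-4,0,100],[0,0,0.1,18,-8,0,100],[0,0,0.15,27,-12,0,100],[0,0,0.18,33,-15,0,100],[0,0,0.204,36.1,-16.2,0,100],[0,0,0.204,36.1,-16.2,0,100],[0,0,0.204,36.1,-16.2,0,100],[0,0,0.204,36.1,-16.2,0,100],[0,0,0.204,36.1,-16.2,0,100],[0,0,0.204,36.1,-16.2,0,100],[0,0,0.204,36.1,-16.2,0,100],[0,0,0.204,36.1,-16.2,0,100]]
  ]
}}

```text
time: 1.35
tool_pos: [0.4425, -0.2905, 0.2049]
ee_rot: [-3.14, 0.001, 0.036]
wrist_force: [-1.2, 0.1, 0.0]
width: 0.0938
```

```bash
python3 - <<'E'
from h import *
o=robot.get_obs(); print(o['time'],o['tool_pos'],o['ee_rot'],o['joint_positions'])
s=snap('wrist','wrist1'); R=cv2.Rodrigues(s['rvec'])[0]; print(-R.T@np.ravel(s['tvec']),R[2])
E
```

```text
1.35 [ 0.4425492  -0.29053732  0.20486241] [-3.14008467e+00  5.63170396e-04  3.64058846e-02] [-6.88558919e-01  4.24216796e-02  1.41930986e+00  7.59952070e-04
  1.68128259e+00  8.45915205e-01]
[ 0.51419173 -0.28879576  0.3835284 ] [-0.24834547 -0.00704188 -0.96864593]
```

View pics/wrist1.png

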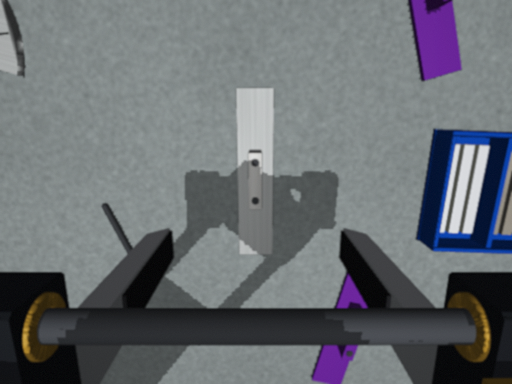

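The wrist view shows the long bar at columns 237–273, rows 88–254, with its rib at (255,180). It lies between the fingers, half in shadow.

```bash
python3 - <<'E'
from h import *
s=pickle.load(open('wrist1.pkl','rb')); g=cv2.GaussianBlur(cv2.cvtColor(s['img'],cv2.COLOR_BGR2GRAY),(3,3),0).astype(float)
gx=np.gradient(g,axis=1); gy=np.gradient(g,axis=0)
rows=np.r_[94:165]; 
def sub(a,i): 
    d=a[i-1]-2*a[i]+a[i+1]; return i+0.5*(a[i-1]-a[i+1])/d if d else i
L=[(sub(gx[r],230+np.argmax(gx[r,230:245])),r) for r in rows]
Rr=[(sub(-gx[r],265+np.argmax(-gx[r,265:281])),r) for r in rows]
T=[(c,sub(gy[:,c],80+np.argmax(gy[80:96,c]))) for c in range(242,268)]
B=[(c,sub(-gy[:,c],245+np.argmax(-gy[245:262,c]))) for c in range(242,268)]
def fit(p,z):
    P=ray(s,p,z)[:,:2].astype(np.float32); v=cv2.fitLine(P,cv2.DIST_HUBER,0,.001,.001).ravel(); return v
for n,p in (('L',L),('R',Rr),('T',T),('B',B)):
    v=fit(p,.008); print(n,v,np.degrees(np.arctan2(v[1],v[0])))
c=cv2.resize(s['img'][80:262,225:285],None,fx=3.2,fy=3.2,interpolation=cv2.INTER_CUBIC); cv2.imwrite('pics/crop1.png',c)
# rib top edges z=.04
for r in (165,175,185,195,200): print(r,[int(x) for x in g[r,236:276:1]])
E
```

```text
L [ 0.9991346   0.04159453  0.48726955 -0.26801887] 2.3838787
R [ 0.99941653  0.03415489  0.49082413 -0.30682173] 1.9573119
T [ 0.03869659 -0.999251    0.5395308  -0.28396446] -87.78229
B [ 0.01432807 -0.99989736  0.3510552  -0.29013202] -89.17903
165 [142, 155, 167, 168, 156, 138, 124, 120, 119, 119, 116, 114, 118, 126, 128, 117, 97, 77, 67, 67, 77, 97, 129, 166, 187, 186, 183, 189, 195, 195, 193, 192, 192, 194, 195, 188, 169, 147, 137, 137]
175 [93, 102, 113, 120, 122, 122, 121, 121, 121, 120, 116, 113, 115, 125, 133, 137, 138, 138, 137, 136, 135, 132, 130, 130, 127, 120, 113, 114, 117, 118, 122, 132, 143, 150, 151, 146, 131, 119, 121, 130]
185 [88, 95, 107, 117, 121, 122, 121, 120, 121, 121, 120, 122, 126, 131, 134, 136, 137, 137, 136, 135, 133, 132, 130, 128, 122, 114, 111, 114, 118, 117, 116, 115, 116, 117, 117, 112, 100, 88, 83, 83]
195 [85, 91, 104, 116, 121, 121, 121, 120, 120, 121, 120, 120, 123, 127, 132, 135, 135, 134, 133, 131, 130, 129, 128, 126, 122, 114, 111, 114, 117, 117, 116, 115, 116, 117, 117, 112, 100, 89, 85, 87]
200 [86, 91, 102, 114, 120, 121, 121, 121, 120, 120, 120, 120, 122, 125, 122, 102, 71, 48, 39, 38, 40, 52, 75, 101, 114, 113, 111, 114, 117, 117, 116, 116, 116, 117, 116, 110, 98, 86, 82, 83]
```

View pics/crop1.png

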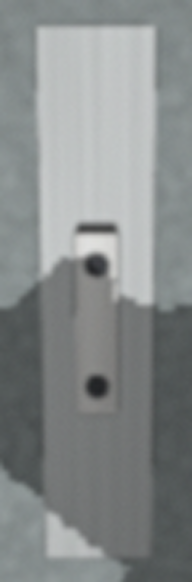

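Request:
{"method": "drive_tool", "body": {
  "series": [
    [[0,0,0,0.28,-0.14,3,100],[0,0,0,0.28,-0.14,7,80],[0,0,0,0.28,-0.14,11,60],[0,0,0,0.28,-0.14,14,50],[0,0,0,0.28,-0.14,16,50],[0,0,0,0.28,-0.14,17.5,50],[0,0,0,0.28,-0.14,18.3,50],[0,0,0,0.28,-0.14,18.7,50],[0,0,0,0.28,-0.14,18.7,50],[0,0,0,0.28,-0.14,18.7,50],[0,0,0,0.28,-0.14,18.7,50]]
  ]
}}

```text
time: 2.5
tool_pos: [0.4459, -0.2893, 0.0191]
ee_rot: [-3.142, -0.001, 0.036]
wrist_force: [-0.2, -0.2, 0.3]
width: 0.047
```

```bash
python3 - <<'E'
from h import *
o=robot.get_obs(); print(o['time'],o['tool_pos'],o['ee_rot'],o['wrist_force'],o['width'])
s=snap('wrist','wrist2')
E
```

```text
2.5 [ 0.44589392 -0.28934629  0.01907501] [-3.14153214e+00 -1.26271611e-03  3.62238145e-02] [-0.18535231 -0.24501297  0.32711804] 0.04703975055719414
```

View pics/wrist2.png

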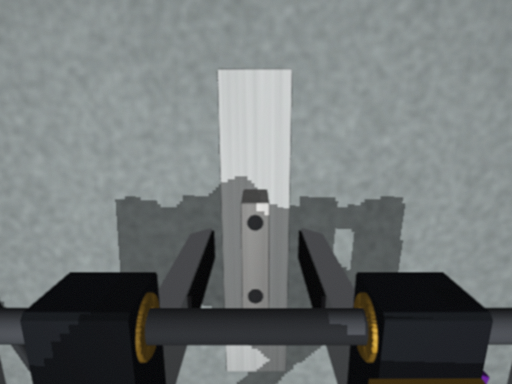

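The rib, at (255,250), is centred between the fingers at columns 213 and 300. I go 2 mm lower and close.

Request:
{"method": "drive_tool", "body": {
  "series": [
    [[0,0,0,0,0,0.2,50],[0,0,0,0,0,0.2,30],[0,0,0,0,0,0.2,0],[0,0,0,0,0,0.2,0],[0,0,0,0,0,0.2,0],[0,0,0,0,0,0.2,0],[0,0,0,0,0,0.2,0],[0,0,0,0,0,0.2,0],[0,0,0,0,0,0.2,0],[0,0,0,0,0,0.2,0]]
  ]
}}

```text
time: 3.55
tool_pos: [0.4458, -0.2889, 0.0169]
ee_rot: [-3.141, -0.001, 0.036]
wrist_force: [-1.2, 1.8, 1.4]
width: 0.0136
```

Request:
{"method": "drive_tool", "body": {
  "series": [
    [[0,0,0,0,0,-0.5,0],[0,0,0,0,0,-1.5,0],[0,0,0,0,0,-3,0],[0,0,0,0,0,-5,0],[0,0,0,0,0,-7,0],[0,0,0,0,0,-9,0],[0,0,0,0,0,-10,0],[0,0,0,0,0,-10,0],[0,0,0,0,0,-10,0]]
  ]
}}

```text
time: 4.45
tool_pos: [0.4452, -0.2888, 0.116]
ee_rot: [-3.14, 0.0, 0.036]
wrist_force: [-0.0, 0.2, -5.6]
width: 0.014
```

Request:
{"method": "drive_tool", "body": {
  "series": [
    [[0,0,-0.05,0.3,-1,0,0],[0,0,-0.15,0.8,-3.5,0,0],[0,0,-0.26,1.7,-7,0,0],[0,0,-0.38,2.5,-10.5,0,0],[0,0,-0.5,3.4,-14,0,0],[0,0,-0.62,4.2,-17.5,0,0],[0,0,-0.74,5,-21,0,0],[0,0,-0.86,5.8,-24.5,0,0],[0,0,-0.98,6.7,-28,0,0],[0,0,-1.1,7.5,-31.5,0,0],[0,0,-1.2,8.2,-34.5,0,0],[0,0,-1.26,8.6,-36,0,0],[0,0,-1.29,8.7,-36.7,0,0],[0,0,-1.29,8.7,-36.7,0,0],[0,0,-1.29,8.7,-36.7,0,0],[0,0,-1.29,8.7,-36.7,0,0],[0,0,-1.29,8.7,-36.7,0,0]]
  ]
}}

```text
time: 6.15
tool_pos: [0.5188, 0.0802, 0.1166]
ee_rot: [-3.141, -0.001, 1.324]
wrist_force: [0.0, -0.2, -6.0]
width: 0.0136
```

```bash
python3 - <<'E'
from h import *
o=robot.get_obs(); print(o['time'],o['tool_pos'],o['ee_rot'],o['wrist_force'],o['width'])
s=snap('wrist','wrist3');s=snap('top','top3')
E
```

```text
6.15 [0.51878203 0.08017847 0.11661199] [-3.14091518e+00 -1.25361736e-03  1.32441818e+00] [ 0.04602736 -0.24936195 -6.03519834] 0.01364336095642698
```

View pics/wrist3.png

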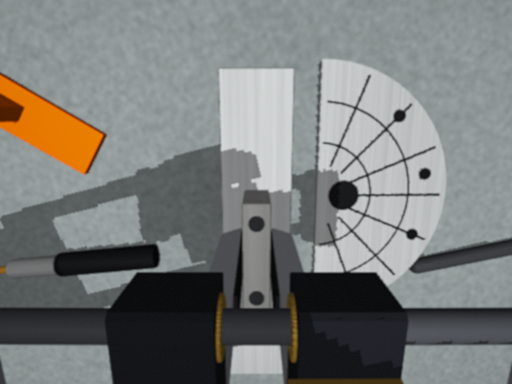

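View pics/top3.png

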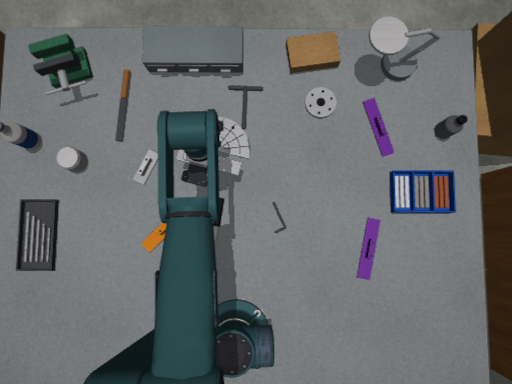

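The wrist view shows the held bar (columns 219–293, rows 68–375). Beside it is the plate, with its edge near column 320 and its corner at (321,59).

```bash
python3 - <<'E'
from h import *
s=pickle.load(open('wrist3.pkl','rb')); g0=cv2.cvtColor(s['img'],cv2.COLOR_BGR2GRAY); g=g0.astype(float)
cv2.imwrite('pics/crop3.png',cv2.resize(s['img'][50:280,210:450],None,fx=2.5,fy=2.5,interpolation=cv2.INTER_CUBIC))
for r in (70,90,110,130,150,180,210,250): print(r,[int(x) for x in g[r,308:332]])
# arc
m=np.zeros_like(g0); m[50:300,312:460]=(cv2.GaussianBlur(g0,(3,3),0)[50:300,312:460]>150)*255
m=cv2.morphologyEx(m,cv2.MORPH_CLOSE,np.ones((7,7)))
k=max(cv2.findContours(m,0,1)[0],key=cv2.contourArea).reshape(-1,2)
a=k[(k[:,0]>360)&(k[:,1]<240)]
P=ray(s,a,.012)[:,:2]
from scipy.optimize import least_squares
f=least_squares(lambda q:np.hypot(*(P-q[:2]).T)-q[2],[.57,.07,.11],loss='soft_l1',f_scale=.001)
f2=least_squares(lambda q:np.hypot(*(P-q[:2]).T)-.1095,[.57,.07],loss='soft_l1',f_scale=.001)
print('arc',len(P),f.x,f2.x, np.abs(f.fun).max())
E
```

```text
70 [147, 147, 149, 151, 151, 154, 154, 153, 152, 145, 124, 97, 109, 156, 190, 200, 202, 203, 203, 202, 200, 201, 202, 202]
90 [144, 144, 146, 146, 148, 150, 152, 152, 147, 125, 95, 87, 129, 174, 196, 202, 203, 203, 201, 198, 201, 200, 201, 202]
110 [149, 149, 152, 153, 155, 156, 158, 157, 146, 117, 88, 107, 160, 193, 202, 204, 204, 202, 200, 201, 202, 203, 203, 202]
130 [151, 148, 151, 149, 150, 149, 150, 144, 122, 90, 90, 132, 175, 196, 203, 205, 204, 201, 200, 202, 204, 203, 201, 201]
150 [142, 143, 143, 146, 147, 150, 147, 126, 92, 81, 120, 167, 196, 204, 205, 205, 201, 201, 203, 206, 205, 202, 200, 200]
180 [94, 94, 95, 95, 93, 90, 88, 81, 83, 101, 119, 122, 126, 127, 127, 125, 125, 126, 128, 125, 122, 121, 121, 119]
210 [91, 90, 91, 92, 93, 90, 86, 89, 107, 121, 125, 124, 126, 127, 126, 127, 127, 126, 123, 122, 122, 121, 119, 121]
250 [152, 155, 155, 149, 124, 93, 111, 161, 195, 201, 202, 203, 204, 204, 202, 202, 199, 199, 199, 199, 197, 198, 199, 198]
arc 478 [0.57622611 0.06949978 0.11621696] [0.58311317 0.07099388] 0.018682812426133913
```

View pics/crop3.png

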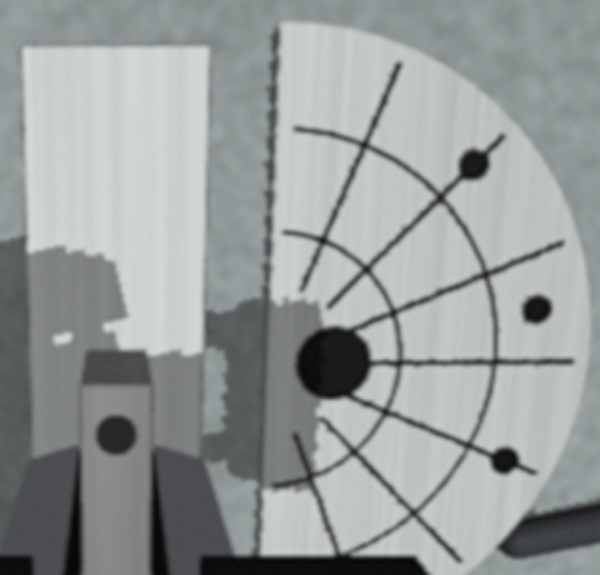

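```bash
cat > m.py <<'E'
from h import *
from scipy.optimize import least_squares
def sub(a,i):
    d=a[i-1]-2*a[i]+a[i+1]; return i+0.5*(a[i-1]-a[i+1])/d if d else i
def line(s,p,z):
    P=ray(s,p,z)[:,:2]; v=cv2.fitLine((P*1000).astype(np.float32),cv2.DIST_HUBER,0,.01,.01).ravel()
    v[2:]/=1000; return v
E
python3 - <<'E'
from m import *
s=pickle.load(open('wrist3.pkl','rb')); g0=cv2.cvtColor(s['img'],cv2.COLOR_BGR2GRAY); g=g0.astype(float)
gb=cv2.GaussianBlur(g,(3,3),0); gx=np.gradient(gb,axis=1); gy=np.gradient(gb,axis=0)
E=[(sub(gx[r],312+np.argmax(gx[r,312:326])),r) for r in np.r_[66:165,248:262]]
v=line(s,E,.012); print('plate edge',v,np.degrees(np.arctan2(v[1],v[0])))
F=[(sub(-gx[r],310+np.argmax(-gx[r,310:322])),r) for r in np.r_[66:165,248:262]]
vf=line(s,F,0); print('bottom edge',vf,np.degrees(np.arctan2(vf[1],vf[0])))
m=np.zeros_like(g0); m[50:262,312:460]=(gb[50:262,312:460]>178)*255
m=cv2.morphologyEx(m,cv2.MORPH_OPEN,np.ones((5,5)))
k=max(cv2.findContours(m,0,1)[0],key=cv2.contourArea); k=cv2.convexHull(k).reshape(-1,2)
a=k[(k[:,0]>335)&(k[:,1]<255)]; a=a+0.0
P=ray(s,a,.012)[:,:2]
f=least_squares(lambda q:np.hypot(*(P-q[:2]).T)-q[2],[.57,.07,.11],loss='soft_l1',f_scale=.001)
f2=least_squares(lambda q:np.hypot(*(P-q[:2]).T)-.11,[.57,.07],loss='soft_l1',f_scale=.001)
print('arc',len(P),f.x,f2.x,np.abs(f.fun).max())
for q in (f.x,f2.x):
    d=v[:2]*np.sign(v[1]); t=(q[:2]-v[2:])@d; foot=v[2:]+t*d; print('foot',foot,'dist',np.linalg.norm(q[:2]-foot))
tl=ray(s,[[321,59]],.012); print('corner',tl)
# bar
zb=robot.get_obs()['tool_pos'][2]-.017+.008
L=[(sub(gx[r],212+np.argmax(gx[r,212:232])),r) for r in range(76,220)]
R=[(sub(-gx[r],284+np.argmax(-gx[r,284:302])),r) for r in range(76,170)]
T=[(c,sub(gy[:,c],62+np.argmax(gy[62:78,c]))) for c in range(226,288)]
B=[(c,sub(-gy[:,c],366+np.argmax(-gy[366:381,c]))) for c in range(236,278)]
for n,p in zip('LRTB',(L,R,T,B)):
    w=line(s,p,zb); print(n,w,np.degrees(np.arctan2(w[1],w[0])))
E
```

```text
plate edge [0.23553646 0.97186553 0.57953393 0.10996178] 76.37675
bottom edge [0.2373977  0.97141254 0.5796036  0.1135283 ] 76.267
arc 15 [0.58654148 0.09196122 0.08276277] [0.56799937 0.0711776 ] 0.061239776372755864
foot [0.57580219 0.09456394] dist 0.011050181125202663
foot [0.57001595 0.07068887] dist 0.0020749570736909974
corner [[0.59526889 0.17677564 0.012     ]]
L [0.24455397 0.96963567 0.5153709  0.14610682] 75.84452
R [0.24315704 0.9699869  0.5549843  0.14505988] 75.92705
T [ 0.97036135 -0.2416585   0.541927    0.1710141 ] -13.984447
B [ 0.9701961  -0.24232104  0.49598894 -0.0117123 ] -14.02357
```

Measurements so far:
- **Plate edge:** at 76.3°, with its middle at about (0.5695, 0.0702).
- **Bar:** at 75.9°, with its centre at (0.5188, 0.0797).

I approach with about a 3 mm gap, lower to just above the bench, and look again.

Request:
{"method": "drive_tool", "body": {
  "series": [
    [[0,0,-0.0075,0.1,1,0,0],[0,0,-0.0075,0.2,2,1,0],[0,0,-0.0075,0.3,2.85,2.5,0],[0,0,-0.0075,0.3,2.85,4.5,0],[0,0,-0.0075,0.3,2.85,6.5,0],[0,0,-0.0075,0.3,2.85,8,0],[0,0,-0.0075,0.3,2.85,9,0],[0,0,-0.0075,0.3,2.85,9.6,0],[0,0,-0.0075,0.3,2.85,9.7,0],[0,0,-0.0075,0.3,2.85,9.7,0],[0,0,-0.0075,0.3,2.85,9.7,0]]
  ]
}}

```text
time: 7.35
tool_pos: [0.5482, 0.0767, 0.0209]
ee_rot: [3.14, -0.002, 1.332]
wrist_force: [0.3, 0.1, -5.6]
width: 0.0138
```

```bash
python3 - <<'E'
from m import *
o=robot.get_obs(); print(o['time'],o['tool_pos'],o['ee_rot'],o['wrist_force'],o['wrist_torque'],o['width'])
s=snap('wrist','wrist4'); cv2.imwrite('pics/crop4.png',cv2.resize(s['img'][40:280,210:460],None,fx=2.4,fy=2.4,interpolation=cv2.INTER_CUBIC))
s=snap('side','side4'); cv2.imwrite('pics/crop4s.png',cv2.resize(s['img'][170:300,140:340],None,fx=4,fy=4,interpolation=cv2.INTER_CUBIC))
E
```

```text
7.35 [0.54817684 0.07665041 0.02092385] [ 3.13974162e+00 -2.16764370e-03  1.33240397e+00] [ 0.26486834  0.13459229 -5.60373137] [-0.06559735 -0.04047837  0.00242935] 0.013777298753939527
```

View pics/crop4.png

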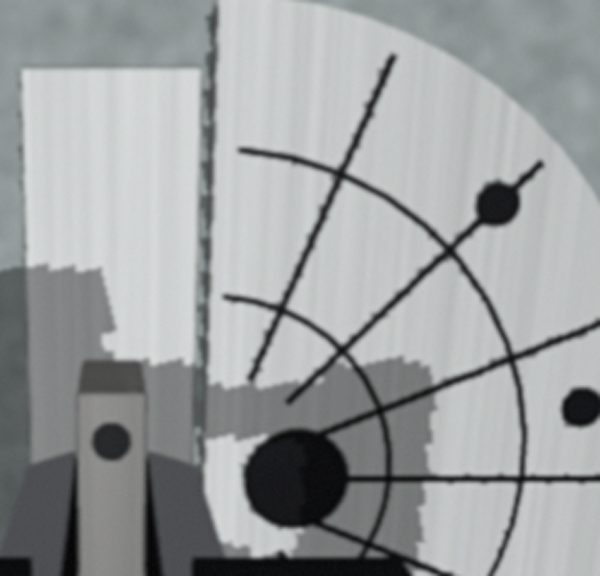

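View pics/crop4s.png

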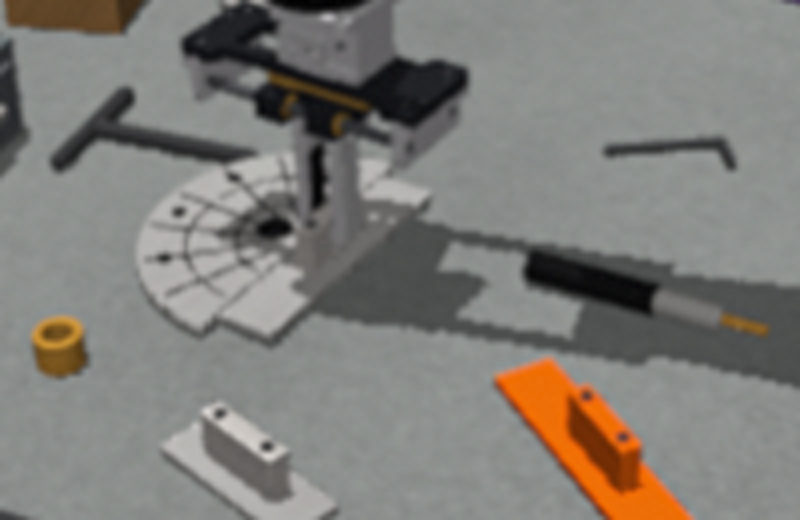

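The bar hangs about 4 mm above the bench, parallel to the plate's edge with a small gap. I measure all of it again.

```bash
cat > fit.py <<'E'
from m import *
def run(tag,zb):
    s=pickle.load(open(tag+'.pkl','rb')); g=cv2.cvtColor(s['img'],cv2.COLOR_BGR2GRAY).astype(float)
    gb=cv2.GaussianBlur(g,(3,3),0); gx=np.gradient(gb,axis=1); gy=np.gradient(gb,axis=0)
    return s,g,gx,gy
E
python3 - <<'E'
from fit import *
s,g,gx,gy=run('wrist4',0)
for r in (60,80,100,130,160,175): print(r,[int(x) for x in g[r,284:306]])
zb=.0209-.017+.008
rr=range(75,180)
E=[(sub(gx[r],292+np.argmax(gx[r,292:304])),r) for r in range(75,175)]
R=[(sub(-gx[r],288+np.argmax(-gx[r,288:297])),r) for r in rr]
L=[(sub(gx[r],212+np.argmax(gx[r,212:228])),r) for r in range(75,140)]
T=[(c,sub(gy[:,c],60+np.argmax(gy[60:77,c]))) for c in range(224,288)]
v=line(s,E,.012); print('plate',v,np.degrees(np.arctan2(v[1],v[0])))
for n,p in zip('LRT',(L,R,T)):
    w=line(s,p,zb); print(n,w,np.degrees(np.arctan2(w[1],w[0])))
    if n!='T':
        nn=np.array([v[1],-v[0]]); print(' dist to plate edge mm',1000*(v[2:]-w[2:])@nn)
# arc hull, and corner
m=np.zeros(g.shape,np.uint8); m[30:275,300:470]=(cv2.GaussianBlur(g,(3,3),0)[30:275,300:470]>178)*255
m=cv2.morphologyEx(m,cv2.MORPH_OPEN,np.ones((5,5)))
k=max(cv2.findContours(m,0,1)[0],key=cv2.contourArea); print(cv2.boundingRect(k))
k=cv2.convexHull(k).reshape(-1,2); a=k[(k[:,0]>325)&(k[:,1]<270)&(k[:,0]<466)]
P=ray(s,a,.012)[:,:2]; d=v[:2]*np.sign(v[1])
# centre on the edge line, R=.11 -> 1 unknown
f=least_squares(lambda t:np.hypot(*(P-(v[2:]+t*d)).T)-.11,[-.05],loss='soft_l1',f_scale=.001)
print('origin from arc',v[2:]+f.x*d,f.fun*1000)
f=least_squares(lambda q:np.hypot(*(P-q[:2]).T)-.11,[.57,.07],loss='soft_l1',f_scale=.001); print(f.x,(f.x-v[2:])@d,np.round(f.fun*1000,1))
E
```

```text
60 [152, 153, 155, 154, 156, 155, 156, 156, 154, 154, 153, 152, 149, 137, 112, 99, 130, 174, 199, 205, 204, 207]
80 [208, 212, 214, 213, 214, 214, 215, 212, 198, 164, 129, 107, 90, 77, 80, 111, 167, 198, 206, 205, 207, 208]
100 [210, 212, 213, 213, 213, 214, 214, 211, 192, 162, 140, 124, 99, 82, 102, 153, 191, 203, 205, 206, 207, 210]
130 [209, 210, 213, 212, 212, 214, 212, 196, 165, 142, 131, 110, 87, 90, 128, 173, 199, 206, 206, 209, 210, 209]
160 [209, 211, 212, 212, 214, 212, 199, 172, 149, 144, 127, 95, 87, 127, 173, 200, 207, 206, 209, 211, 210, 207]
175 [209, 211, 212, 212, 213, 211, 200, 169, 145, 138, 115, 90, 109, 163, 198, 206, 205, 207, 209, 210, 209, 206]
plate [0.23736887 0.9714196  0.5857366  0.13430321] 76.26869
L [0.23313057 0.9724454  0.5465089  0.15180373] 76.51855
 dist to plate edge mm 42.2606
R [0.23734108 0.97142637 0.5809321  0.12822385] 76.27033
 dist to plate edge mm 3.2241268
T [ 0.9723435  -0.23355527  0.5665482   0.1686507 ] -13.506475
(300, 37, 170, 147)
origin from arc [0.57000179 0.06990943] [ 1.48283312e-01  2.37308760e-01  2.29496121e-01  1.67856542e-01
  1.71379339e-01  1.08457071e-01  3.71253499e-02  1.77294536e-02
  1.14946198e-01  4.74704653e-02  2.67970513e-03  2.79407530e-02
  3.25001336e-02 -1.92246897e-02  5.57126776e-02 -2.52339757e+01
 -2.74780807e+01 -3.00572924e+01]
[0.56801947 0.07160892] -0.065107948264421 [ -0.7  -0.4  -0.4  -0.3  -0.2  -0.2   0.1   0.1   0.4   0.6   0.6   0.9
   0.9   1.    1.3 -23.6 -25.8 -28.4]
```

Gap is about 2.5–3 mm, the bar is parallel within 0.2°, and it sits about 1 mm too far along +tool x. I lower it to light bench contact and close most of the gap.

Request:
{"method": "drive_tool", "body": {
  "series": [
    [[0,0,0,-0.1,0.1,0.1,0],[0,0,0,-0.1,0.15,0.2,0],[0,0,0,-0.1,0.15,0.3,0],[0,0,0,-0.1,0.15,0.35,0],[0,0,0,-0.1,0.15,0.4,0],[0,0,0,-0.1,0.15,0.4,0],[0,0,0,-0.1,0.15,0.4,0],[0,0,0,-0.1,0.15,0.4,0]]
  ]
}}

```text
time: 8.25
tool_pos: [0.5491, 0.0753, 0.0169]
ee_rot: [3.14, -0.002, 1.332]
wrist_force: [-0.8, 0.2, -4.2]
width: 0.0138
```

Request:
{"method": "drive_tool", "body": {
  "series": [
    [[0,0,0,0,0.04,0,0],[0,0,0,0,0.08,0,0],[0,0,0,0,0.12,0,0],[0,0,0,0,0.16,0,0],[0,0,0,0,0.16,0,0],[0,0,0,0,0.16,0,0]]
  ]
}}

```text
time: 8.85
tool_pos: [0.5508, 0.075, 0.017]
ee_rot: [3.14, -0.002, 1.333]
wrist_force: [-0.6, 0.9, -4.4]
width: 0.0133
```

```bash
python3 - <<'E'
from fit import *
o=robot.get_obs(); print(o['time'],o['tool_pos'],o['ee_rot'],o['wrist_force'],o['wrist_torque'])
s=snap('wrist','wrist5'); cv2.imwrite('pics/crop5.png',cv2.resize(s['img'][50:200,200:320],None,fx=4,fy=4,interpolation=cv2.INTER_CUBIC))
E
```

```text
8.85 [0.55076857 0.07498206 0.01697026] [ 3.14004705e+00 -2.05380182e-03  1.33254900e+00] [-0.62726373  0.8621368  -4.44065093] [-0.03149114  0.22046609 -0.01291872]
```

View pics/crop5.png

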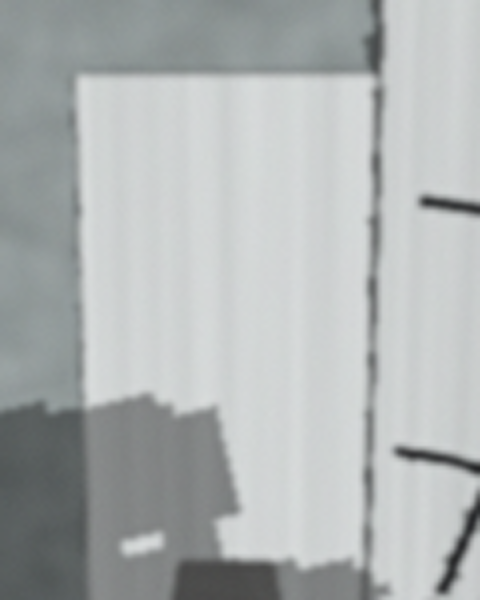

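The seam is now only a thin dark line, which is partly the plate's own 4 mm step. The push force is only about 0.8 N, so I push a little further.

Request:
{"method": "drive_tool", "body": {
  "series": [
    [[0,0,0,0,0.03,0,0],[0,0,0,0,0.06,0,0],[0,0,0,0,0.08,0,0],[0,0,0,0,0.08,0,0],[0,0,0,0,0.08,0,0]]
  ]
}}

```text
time: 9.4
tool_pos: [0.5511, 0.0749, 0.017]
ee_rot: [3.141, -0.002, 1.333]
wrist_force: [-2.8, 0.3, -1.4]
width: 0.0135
```

Request:
{"method": "drive_tool", "body": {
  "series": [
    [[0,0,0,0,0.05,0,0],[0,0,0,0,0.1,0,0],[0,0,0,0,0.15,0,0],[0,0,0,0,0.15,0,0],[0,0,0,0,0.15,0,0]]
  ]
}}

```text
time: 9.9
tool_pos: [0.5512, 0.0749, 0.017]
ee_rot: [-3.139, -0.002, 1.333]
wrist_force: [-6.7, 1.8, 0.2]
width: 0.0137
```

```bash
python3 - <<'E'
from fit import *
o=robot.get_obs(); print(o['time'],o['tool_pos'],o['ee_rot'],o['wrist_force'],o['wrist_torque'])
s=snap('wrist','wrist6'); cv2.imwrite('pics/crop6.png',cv2.resize(s['img'][50:200,200:320],None,fx=4,fy=4,interpolation=cv2.INTER_CUBIC))
E
```

```text
9.9 [0.55117261 0.07486737 0.01699127] [-3.13894051e+00 -1.70964641e-03  1.33269952e+00] [-6.6776666   1.79596141  0.24797145] [ 0.13214735  1.21184654 -0.09137518]
```

View pics/crop6.png

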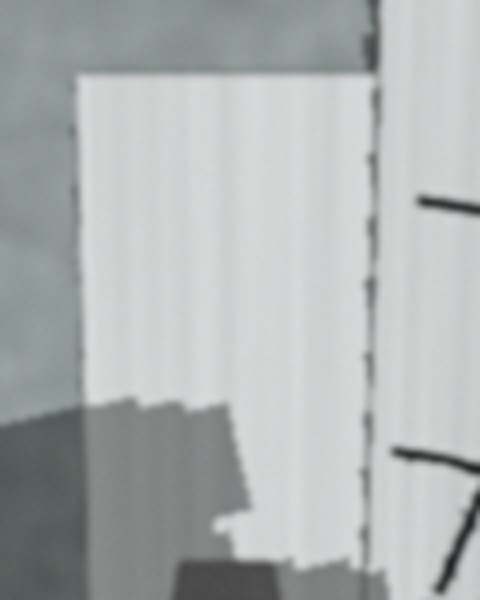

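Contact is firm: 7 N of push gives no further travel, yaw is 76.36° against the plate's 76.3°, and the bar's weight is on the bench. I relax the push, open a little (the fingertips clear the plate top by 5 mm), then rise straight up.

Request:
{"method": "drive_tool", "body": {
  "series": [
    [[0,0,0,0,0.05,0,0],[0,0,0,0,0.03,0,0],[0,0,0,0,0.03,0,18],[0,0,0,0,0.03,0,22],[0,0,0,0,0.03,0,26],[0,0,0,0,0.03,0,28],[0,0,0,0,0.03,0,28],[0,0,0,0,0.03,0,28]]
  ]
}}

```text
time: 10.75
tool_pos: [0.5518, 0.0747, 0.0172]
ee_rot: [-3.14, -0.002, 1.333]
wrist_force: [-0.1, -0.1, -0.0]
width: 0.0265
```

Request:
{"method": "drive_tool", "body": {
  "series": [
    [[0,0,0,0,0,-0.5,28],[0,0,0,0,0,-1.5,28],[0,0,0,0,0,-3,28],[0,0,0,0,0,-5,40],[0,0,0,0,0,-8,60],[0,0,0,0,0,-11,80],[0,0,0,-1,0,-14,100],[0,0,0,-3,0,-16,100],[0,0,0,-5,0,-16,100],[0,0,0,-6,0,-16,100],[0,0,0,-6,0,-16,100],[0,0,0,-6,0,-16,100],[0,0,0,-6,0,-16,100]]
  ]
}}

```text
time: 12.05
tool_pos: [0.5377, 0.0168, 0.1766]
ee_rot: [-3.139, -0.002, 1.333]
wrist_force: [-0.3, -0.4, 0.2]
width: 0.094
```

```bash
python3 - <<'E'
from fit import *
o=robot.get_obs(); print(o['time'],o['tool_pos'],o['ee_rot'],o['wrist_force'],o['qvel'].round(4))
s=snap('wrist','wrist7'); s=snap('side','side7'); cv2.imwrite('pics/crop7s.png',cv2.resize(s['img'][170:300,140:340],None,fx=4,fy=4,interpolation=cv2.INTER_CUBIC))
E
```

```text
12.05 [0.53772312 0.01675952 0.1765974 ] [-3.13867688e+00 -2.15764731e-03  1.33330041e+00] [-0.28594695 -0.38084845  0.20015302] [ 0.0059  0.0042 -0.0001 -0.0004 -0.0007 -0.0014]
```

View pics/wrist7.png

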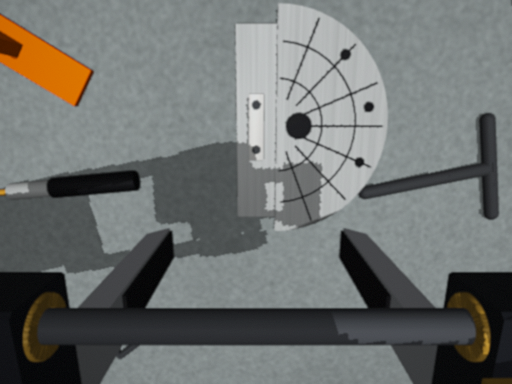

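View pics/crop7s.png

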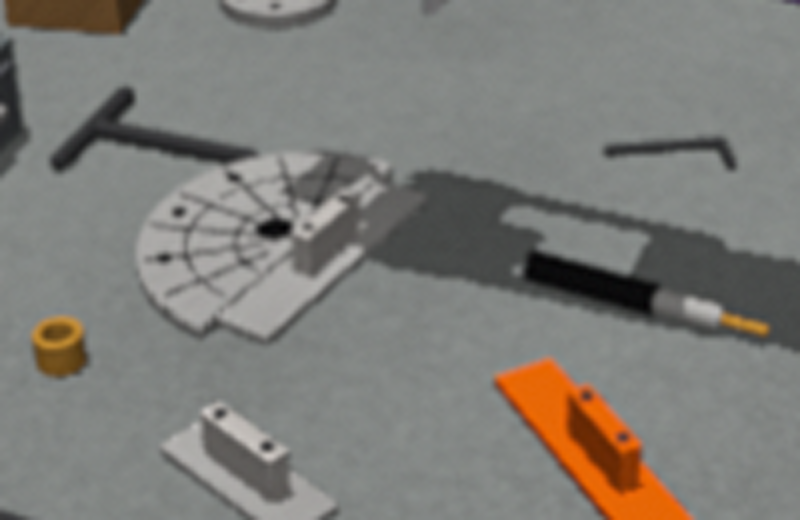

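The wrist view shows the released bar at columns 236–277, rows 23–216, lying against the plate edge, whose corners are at about (278,3) and (275,230). I check the centring and the seam.

```bash
python3 - <<'E'
from fit import *
s,g,gx,gy=run('wrist7',0)
L=[(sub(gx[r],230+np.argmax(gx[r,230:244])),r) for r in range(28,140)]
T=[(c,sub(gy[:,c],16+np.argmax(gy[16:31,c]))) for c in range(241,273)]
B=[(c,sub(-gy[:,c],209+np.argmax(-gy[209:222,c]))) for c in range(241,262)]
E=[(sub(gx[r],272+np.argmax(gx[r,272:285])),r) for r in list(range(7,20))+list(range(28,140))]
v=line(s,E,.012); d=v[:2]*np.sign(v[1]); n=np.array([d[1],-d[0]])
print('plate ang',np.degrees(np.arctan2(d[1],d[0])))
l=line(s,L,.008); print('L ang',np.degrees(np.arctan2(l[1],l[0]))%180,'L to edge mm',1000*(v[2:]-l[2:])@n)
t=line(s,T,.008);b=line(s,B,.008)
c=ray(s,[[278,3]],.012)[0,:2]
print('T,B,mid along d',t[2:]@d,b[2:]@d,(t[2:]+b[2:])@d/2,'plate origin(arc est)',np.array([.57,.0699])@d,'corner-110',c@d-.11)
cv2.imwrite('pics/crop7.png',cv2.resize(s['img'][0:235,225:300],None,fx=2.5,fy=2.5,interpolation=cv2.INTER_CUBIC))
for r in (50,80,120,225): print(r,[int(x) for x in g[r,268:286]])
for cc in (277,279,281): print(cc,[int(x) for x in g[0:10,cc]],[int(x) for x in g[218:236,cc]])
E
```

```text
plate ang 76.603874
L ang 76.3944 L to edge mm 40.353985
T,B,mid along d 0.29400498 0.105687805 0.19984639 plate origin(arc est) 0.2000569134414196 corner-110 0.20005677952524842
50 [189, 188, 187, 189, 190, 193, 195, 189, 171, 162, 179, 188, 190, 187, 186, 186, 188, 188]
80 [190, 189, 189, 191, 192, 194, 194, 187, 171, 165, 181, 190, 185, 175, 167, 167, 168, 161]
120 [190, 190, 191, 192, 193, 195, 189, 169, 160, 179, 189, 192, 193, 192, 194, 194, 191, 178]
225 [135, 137, 138, 138, 133, 130, 149, 172, 182, 183, 184, 182, 181, 177, 160, 141, 136, 147]
277 [128, 129, 132, 138, 143, 142, 139, 135, 132, 123] [111, 119, 137, 159, 176, 184, 185, 183, 183, 184, 183, 181, 170, 150, 138, 137, 138, 136]
279 [135, 136, 144, 162, 176, 181, 179, 178, 179, 177] [110, 110, 120, 148, 172, 182, 184, 182, 182, 181, 182, 180, 170, 151, 141, 140, 140, 140]
281 [134, 137, 145, 166, 182, 187, 187, 188, 188, 187] [109, 110, 120, 143, 154, 160, 169, 177, 181, 181, 181, 178, 168, 152, 143, 142, 141, 139]
```

View pics/crop7.png

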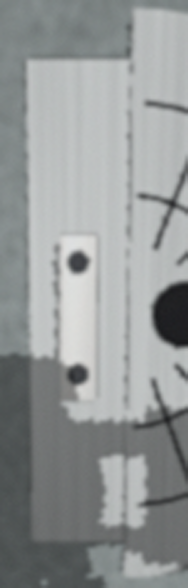

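The far side of the bar is 40.35 mm from the edge (the bar is 40 mm wide), it is parallel within about 0.2°, and centred within about 0.2 mm. The arm is clear and at rest.

```bash
python3 -c "
from bench import robot
print(robot.close_job())"
```

```text
the job is handed in; nothing more can be done
None
```

The longer straightedge (the 190 mm grey bar) now lies flat on the bench against the plate's straight edge. The job was handed in at about 12 s, with no verdict reported.

- **What I did:** I gripped the bar by its rib and carried it over, then lowered it to light bench contact about 1.5 mm short of the edge. I pushed it gently, about 7 N, until it stopped against the plate, relaxed the push, let go and rose straight up.
- **Last checks after release:** The bar's far side measured 40.35 mm from the plate's edge, against its 40 mm width. It is parallel within about 0.2° and centred within about 0.2 mm. The camera calibration is only good to about 2 mm, so flushness rests mainly on the push stopping against the plate.
- **Short straightedge:** It was never touched, and the last side view shows it where it was.
- **Disagreements:** One circle fit to the plate's rounded side gave wrong values because of background pixels, so I dropped it. Before placing, the other estimates of the edge's middle (top view, corner, later arc fit) agreed within about 1 mm. No check failed after placing.

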